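# Uncap the sealer pump at the marble inlay bench

## Task

Get the sealer pump bottle in the caddy ready for the inlay panel: lift its oblong cap off, stand the cap mouth down, fully home in the empty bay of the cap rack, then push the pump head right down and let it come back up. Always set the cap down gently, never drop it; do not touch the freshly set marble panel, and leave the tins, the round cap and the bowl where they are.

Things in the scene. Friction and masses are not known exactly. Their poses are not given: they have to be found in the camera images.
- cap: White oblong over-cap, hollow, mouth down: 58 long (x) x 34 wide (y) x 46 high, walls 3, about 30 g. Origin: centre of its open underside. Starts loose on the bottle's shoulder, underside 150 above the bench, round a collar 6 high; 45 of lift clears the pump head. There only its narrow ends (+x, -x) can be gripped: the tins stand about 6 from its broad faces and rise 4 to 12 above its top.
- caddy: Grey sheet-steel caddy fixed to the bench, 78 deep (x) x 185 wide (y), walls 55 high. The oblong pump bottle is clamped in its middle, 62 (x) x 37 (y), shoulder 150 above the bench, nozzle facing -x; a tin stands in the bay on either side (at y = +56 and -56), 208 high. Origin: centre of its underside, on the bench; z up.
- pump_top (a point): Middle of the flat top of the white pump head, 32 x 20 with a small nose to -x, 188 above the bench when up, hidden under the cap at first. z up, x along the caddy's x. The slot between the tins here is 45 wide (y).
- pump (a joint): Travel of the sprung pump head: 0 up, 0.008 m right down; it starts to move at about 2.8 N, needs about 7.2 N at the bottom and springs back by itself.
- rack: Aluminium cap rack fixed to the bench: a channel along its y, from y = -55 to +115, floor 6 thick. Upright cheeks 64 apart inside (at x = +32 and -32) rise to 56 above the bench, then flare outwards to 66, 82 apart outside. Low ribs across the floor, 8 high, part it into bays. Origin: on the bench under the middle of the empty oblong bay.
- bay (a point): Floor centre of the empty bay, 6 above the bench: 64 along the rack's x (between cheeks) x 40 along its y (between ribs 6 thick, 8 high). The cap stands in it with its x along the rack's x (either way), 3 to spare all round. No finger room at the cap's narrow ends; hold it by its broad faces (34 apart). The channel is free of high things to 55 at -y (open end) and 50 at +y (round cap).
- round_cap: Bystander: white round cap, 58 across, 42 high, loose in the other bay of the rack (81 along the rack's +y from the oblong bay). Origin: centre of its underside.
- round_tin: Bystander: loose round aluminium tin in one of the caddy's outer bays, 66 across, 208 high to the top of its black stopper, shoulder 200. Origin: centre of its underside.
- square_tin: Bystander: loose square steel tin in the other outer bay of the caddy, 64 x 66, 208 high to the top of its black stopper, shoulder 200. Origin: centre of its underside.
- panel: Octagonal white marble panel with coloured inlay lying fixed on the bench, 156 across corners, 14 thick, its setting still fresh: nothing may touch it. Origin: centre of its underside.
- bowl: Bystander: empty green plastic rinsing bowl standing on the bench, 110 across the rim, 45 high. Origin: centre of its underside.
There are look-alikes about, which are no part of the job. What is shaped like the rack but orange is not meant. Leave any red look-alike of the cap alone.

How it is judged:
On the way, in this order (a step that is already met when the one before it is completed fails the run):
1. the cap has been lifted off the bottle (z of cap in the frame of caddy above 0.19 m), for 0.1 s.
2. the cap stands fully home, mouth down, in the empty bay of the rack and has been let go (x of cap in the frame of bay between -0.006 and 0.006 m and y of cap in the frame of bay between -0.006 and 0.006 m and z of cap in the frame of bay between -0.003 and 0.004 m and angle between cap's own z axis and vertical below 0.1 rad and angle between the x axis of cap and the x axis of bay, either way round below 0.2 rad and contact force between the fingers and cap below 0.05 N), for 0.2 s.
3. the pump head has been pushed right down (value of joint pump above 0.0065 m), for 0.05 s.
At the end, for the whole second after the job is handed in: The cap stands released, at rest and mouth down on the oblong bay's floor (within 4 mm), within 6 mm of its centre, upright within 0.1 rad, square within 0.2 rad; the pump head is back up (within 1.5 mm); tins, round cap and bowl are within 20 mm of their starts (x of cap in the frame of bay between -0.006 and 0.006 m and y of cap in the frame of bay between -0.006 and 0.006 m and z of cap in the frame of bay between -0.003 and 0.004 m and angle between cap's own z axis and vertical below 0.1 rad and angle between the x axis of cap and the x axis of bay, either way round below 0.2 rad and linear speed of cap below 0.02 m/s and value of joint pump below 0.0015 m and distance of each of round_tin, square_tin, round_cap, bowl from where it was at the start of the episode below 0.02 m); the robot touches nothing.
It fails at once if the cap is dropped (falls free at more than 0.45 m/s, a drop of about 10 mm) (linear speed of cap above 0.45 m/s and contact force between the fingers and cap below 0.05 N).
It fails at once if something touches the fresh marble panel (contact force between panel and anything else above 0.3 N).
It fails at once if a tin, the round cap or the bowl is shifted by more than 20 mm or tipped by more than 0.25 rad (distance of any of round_tin, square_tin, round_cap, bowl from where it was at the start of the episode above 0.02 m or angle between any of round_tin, square_tin, round_cap, bowl's own z axis and vertical above 0.25 rad).
It also fails if it takes over 72 s, if anything falls off the work surface, if the arm or the gripper's body presses on something with over 40 N, if the wrist force passes 120 N, or if a joint passes its speed limit or range.

## Robot

A 6-joint arm with a two-finger parallel gripper is mounted at the origin on the work surface. World frame = base frame: x ahead of the robot, y to its left, z up, the work surface at z = 0. Lengths are in m, angles in rad, forces in N, time in s.
With the tool pointing down it reaches from about 0.375 to 0.9 m from the base axis. Payload 3.1 kg.
Tool frame: the origin (TCP) lies at the centre of the arm's flange, where the gripper is bolted on; the fingertips stand 182 mm ahead of it and the grasp point (between the pads) lies 164 mm ahead of it; z points along the fingers, y is the line along which they close (so a half turn about z gives the same grasp; the last joint's range is limited). The gripper opens to 87 mm and grips with 3 to 60 N. Pads are 19 mm wide; open, the fingers measure 117 mm over their backs; the gripper's body (75 mm by 190 mm) begins 51 mm behind the grasp point.
Start: joints at [1.032, 0.527, 1.433, -0, 1.181, -0.178], TCP at [0.22, 0.585, 0.405] pointing down, gripper open.
Joint ranges: [-3.08, 3.08], [-0.75, 2.2], [0.22, 2.44], [-1.43, 4.57], [0, 2.65], [-2.85, 2.85]. Speed limits (rad/s): [2.79, 2.79, 3.14, 3.14, 3.14, 3.14].

## Interface

Orientations are given as a unit quaternion [x, y, z, w].
In Python, from rig import * gives the robot as it stands.
- The arm moves only by the tool move_arm, never from a script. Its argument "commands" is a list that holds one entry, the list of rows, each a list of 6 numbers: the shift along the tool's x, y, z in units of 40 mm (1.0 is 40 mm), then the turn, a rotation vector about the tool's x, y, z in rad. A call has 1 to 12 rows; each row is the pose to reach, as a shift and turn from the pose commanded when the call began, along the tool's axes at that moment; what a row does not reach only later rows make up. A row lasts 1/8 s, in which the tool goes at most 62.5 mm and 10.7 degrees, less where a joint would pass 70% of its speed; a pose out of reach is approached as far as the arm can. A call with a gripper value outside its range is refused whole. "claw" is the closure, from -1 (fully open) to 1 (shut), so that 0 is half open, set as the call begins (left out, the last holds). The fingers move at their own pace and stop on an object; "squeeze" is the grip in N (left out, the last holds). Time passes only in rows, so rows that repeat a pose let the fingers close. It gives the time, the measured TCP pose, the force, the opening and the grip force at its end, in the units of the state.
- get_obs(): the state, without advancing time (a new reading comes with each control period).
- camera(name): name is "scene" or "side" or "wrist"; returns a dict with "pixels" (420x560x3 uint8, blue, green, red), "range_z" (420x560 float32, m along the optical axis (not along the pixel's ray), 0 where there is no reading), "camera_matrix" (3x3 intrinsics, pixels), "extrinsics" (4x4, takes a point from world to camera coordinates). Camera axes: x right, y up, looking along -z (the intrinsics and any distortion apply to the point x, -y, -z); pixel columns grow to the right and rows downward; lengths in m; the calibration is good to about 2 mm. A picture is of the moment at which its call begins.
- hand_in(): hands the job in; it is judged then, once.
The state is a dict: "time": time; "q": joint angles; "joint_velocities": joint speeds; "joint_torque": joint torques, N m; "position": TCP position; "tool_rot": TCP orientation; "ft_force": force on the tool from outside, world axes, zero at the start; "moment": the same for the moment, N m; "grip_width": finger opening in m; "grip_force": force on a finger pad.
Only numpy, scipy, OpenCV 4.12 (cv2) and the standard library are available. Lean on these libraries where they do the work, as an engineer would, in place of code of your own. Each camera call takes 0.05 s, during which the arm holds its last target. There are 200 camera calls.

## Working session

There is one attempt and no reset: what is moved stays moved. The work goes in short steps, Python scripts to look and compute and a tool call to move; the robot and the scene stay as the last step left them, time stands still between calls to the robot, and variables do not carry over. Pictures are saved under pics/ and viewed, at most 10 in all, crops included, and the job is handed in when it is done.

Besides the shell and the picture viewer there is one more tool, called after "Request:" as name(argument=value, ...), one argument or row to a line, values as JSON. move_arm: Moves the arm, as the interface text tells. Its arguments: {"type":"object","properties":{"commands":{"type":"array","items":{"type":"array","items":{"type":"array","items":{"type":"number"}}}},"claw":{"type":"number"},"squeeze":{"type":"number"}},"required":["commands"]}

```bash
mkdir -p pics; ls; cat > h.py <<'E'
from rig import *
import numpy as np, cv2
def cloud(c):
    K=c["camera_matrix"];d=c["range_z"];h,w=d.shape
    u,v=np.meshgrid(np.arange(w),np.arange(h))
    P=np.stack([(u-K[0,2])/K[0,0]*d,-(v-K[1,2])/K[1,1]*d,-d],-1)
    E=np.asarray(c["extrinsics"]);W=(P-E[:3,3])@E[:3,:3]
    W[d==0]=np.nan
    return W
E
python3 - <<'E'
from h import *
for n in ["scene","side"]:
    c=camera(n);np.savez(f"{n}0.npz",W=cloud(c),p=c["pixels"]);cv2.imwrite(f"pics/{n}0.png",c["pixels"])
    print(n,c["extrinsics"],c["camera_matrix"])
print(get_obs())
E
```

```text
pics
scene [[ 0.25416204  0.96713111  0.00768606 -0.10244013]
 [-0.797656    0.20511659  0.56716143  0.32127998]
 [ 0.54694293 -0.15028173  0.82357078 -1.55142149]
 [ 0.          0.          0.          1.        ]] [[444.75318259   0.         276.81937541]
 [  0.         444.75318259 218.56761771]
 [  0.           0.           1.        ]]
side [[ 0.90572883 -0.42342854  0.01906714 -0.46784411]
 [ 0.28032732  0.63215796  0.72235234 -0.22583113]
 [-0.31791804 -0.6489103   0.69126228 -1.27005875]
 [ 0.          0.          0.          1.        ]] [[527.86455225   0.         282.11862126]
 [  0.         527.86455225 206.72684162]
 [  0.           0.           1.        ]]
{'time': 0.1, 'q': array([ 1.03247499e+00,  5.28371142e-01,  1.43374121e+00,  3.95921290e-07,
        1.18137483e+00, -1.78500514e-01]), 'joint_velocities': array([ 6.22021985e-04, -2.28697515e-03, -1.35291788e-03, -1.40516166e-03,
        1.02706491e-03,  9.48134759e-05]), 'joint_torque': array([-5.09654801e-04, -4.40983951e+01, -1.77149677e+01,  6.35146047e-02,
        5.33939071e-02, -3.10357700e-05]), 'position': array([0.21988614, 0.58472881, 0.40388089]), 'tool_rot': array([ 1.78941424e-01,  9.83859273e-01, -8.87006544e-04, -3.32459023e-04]), 'ft_force': array([-0.73373228, -0.07002272, -0.06841014]), 'moment': array([ 0.01379779, -0.04582973,  0.03059273]), 'grip_force': 0.0, 'grip_width': 0.08705223041068581}
```

View pics/scene0.png

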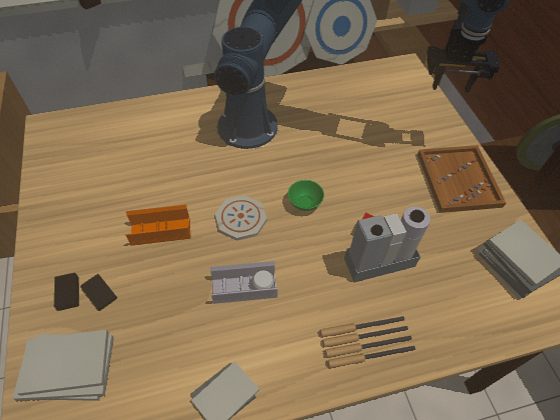

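View pics/side0.png

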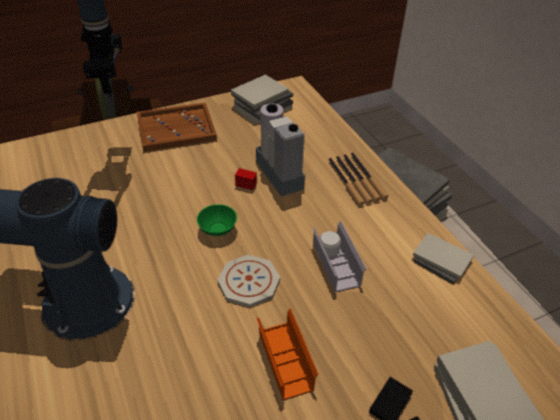

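The scene view shows the white cap between the tins at about (396,230) and a red look-alike at (370,218). The grey rack is at (243,282) with its round cap at (263,280), and the orange rack is at (158,225). The panel is at (240,217) and the bowl at (305,195). The grey rack and the white cap in the caddy fit the description, so I'll confirm both in a crop and measure.

```bash
python3 - <<'E'
from h import *
cr=[]
for n,(a,b,c_,d) in {"scene":(200,310,200,440),"side":(90,300,220,380)}.items():
    D=np.load(n+"0.npz");W=D["W"];p=D["p"]
    r=p[a:b,c_:d]; s=390/r.shape[1] if n=="side" else 400/r.shape[1]
    cr.append(cv2.resize(r,None,fx=s,fy=s,interpolation=cv2.INTER_CUBIC))
    hsv=cv2.cvtColor(p,cv2.COLOR_BGR2HSV)
    def reg(m,name):
        q=W[m];
        if len(q)<8: print(n,name,len(q));return
        rr=cv2.minAreaRect((q[:,:2]*1000).astype(np.float32));print(n,name,len(q),np.round(np.median(q,0)*1000),"rect",np.round(rr[0],1),np.round(rr[1],1),round(rr[2],1))
    yy,xx=np.mgrid[:420,:560]
    box=(lambda x0,x1,y0,y1:(xx>=x0)&(xx<x1)&(yy>=y0)&(yy<y1))
    Z=W[...,2]
    if n=="scene": cad=box(340,435,200,285);rk=box(205,282,258,306)
    else: cad=box(250,310,98,198);rk=box(308,368,220,300)
    reg(cad&(Z>.188)&(Z<.1975),"cap?z188-197")
    reg(cad&(Z>.1985)&(Z<.203),"tinshoulder")
    reg(cad&(Z>.204)&(Z<.212),"stoppers")
    reg(cad&(Z>.045)&(Z<.06),"caddywall")
    reg(rk&(Z>.06)&(Z<.07),"flare tops")
    reg(rk&(Z>.037)&(Z<.045),"roundcap z")
    reg(rk&(Z>.003)&(Z<.009),"floor")
    reg(rk&(Z>.03)&(Z<.07),"rack all hi")
    for nm,(x,y) in ({"bowl":(305,195),"panel":(240,217),"rc":(263,277),"cap":(394,226),"cap2":(398,236),"sqst":(377,230),"rst":(416,216)} if n=="scene" else {"bowl":(217,218),"panel":(249,279),"rc":(331,240),"rst":(272,111),"sqst":(293,129),"mid":(283,122)}).items(): print(nm,np.round(W[y,x]*1000),p[y,x])
h=max(c.shape[0] for c in cr);cr=[cv2.copyMakeBorder(c,0,h-c.shape[0],0,0,0) for c in cr]
o=np.hstack(cr);print(o.shape);cv2.imwrite("pics/crop.png",o)
E
```

```text
scene cap?z188-197 389 [632. 235. 195.] rect [621.2 230.3] [163.5  62.7] 89.8
scene tinshoulder 440 [622. 210. 202.] rect [619.4 238.4] [ 66.3 175.3] 1.9
scene stoppers 406 [621. 211. 206.] rect [619.2 239.1] [ 61.4 171.1] 1.6
scene caddywall 414 [650. 221.  52.] rect [569.  238.3] [179.4 185.6] 0.9
scene flare tops 311 [ 572. -140.   64.] rect [ 602.3 -143.5] [169.1  83.4] 81.1
scene roundcap z 243 [ 623. -121.   42.] rect [ 602.9 -144.3] [169.3  72.8] 80.9
scene floor 656 [ 585. -172.    6.] rect [ 580.2 -144.4] [212.9 142.3] 75.5
scene rack all hi 1294 [ 597. -118.   49.] rect [ 602.2 -144.1] [170.4  83.4] 81.1
bowl [345. 105.   9.] [ 59 118  60]
panel [ 382. -107.   18.] [ 49  78 138]
rc [605. -91.  47.] [158 167 170]
cap [627. 234. 198.] [158 165 168]
cap2 [649. 238. 186.] [ 99 104 106]
sqst [636. 183. 213.] [43 48 53]
rst [620. 291. 212.] [41 46 55]
side cap?z188-197 275 [612. 238. 194.] rect [617.5 227. ] [ 65.7 157.8] 1.5
side tinshoulder 289 [611. 205. 201.] rect [617.9 237.9] [ 65.3 181.1] 1.4
side stoppers 179 [621. 265. 208.] rect [619.5 234.3] [ 58.6 165.8] 0.8
side caddywall 452 [598. 240.  53.] rect [643.5 365.5] [457.3 159.2] 72.5
side flare tops 278 [ 633. -151.   64.] rect [ 603.6 -144.8] [171.6  82.9] 81.5
side roundcap z 228 [ 609. -118.   41.] rect [ 602.4 -144.7] [168.3  71.2] 82.0
side floor 704 [ 605. -174.    5.] rect [ 620.8 -129. ] [277.3 163. ] 62.9
side rack all hi 1052 [ 622. -120.   48.] rect [ 603.7 -143.6] [174.   82.9] 81.5
bowl [377. 129.  10.] [42 96 28]
panel [ 374. -109.   15.] [ 27  55 131]
rc [ 608. -101.   45.] [160 171 181]
rst [610. 278. 209.] [12 14 15]
sqst [626. 175. 210.] [ 8 10 13]
mid [623. 231. 198.] [155 164 172]
(512, 790, 3)
```

View pics/crop.png

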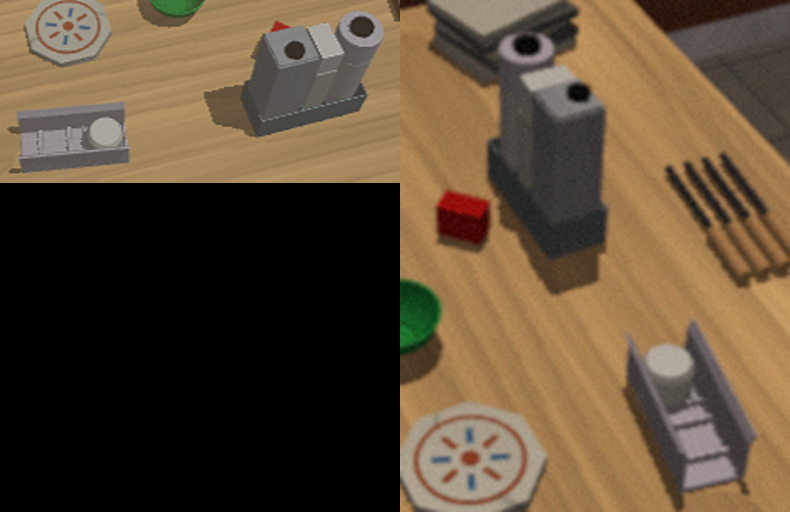

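The crop confirms both: the white cap sits between the square tin (left) and the round tin (right), and the grey rack has its round cap at the +y end. The red block stays where it is. From the rack rectangle, the bay centre is about (0.598, -0.174) with the rack yawed about -8.7°. The caddy centre is about (0.619, 0.238).

```bash
cat >> h.py <<'E'
from scipy.spatial.transform import Rotation as Ro
import sys
def go(x,y,tipz,yaw):
    """grasp point x,y,z (tool down), tool-y axis at yaw deg -> row"""
    o=get_obs();R0=Ro.from_quat(o["tool_rot"])
    a=np.radians(yaw);ty=np.array([np.cos(a),np.sin(a),0]);tz=np.array([0,0,-1.]);tx=np.cross(ty,tz)
    R1=Ro.from_matrix(np.stack([tx,ty,tz],1))
    d=np.array([x,y,tipz+.164])-o["position"]
    return np.round(np.r_[R0.inv().apply(d)/.04,(R0.inv()*R1).as_rotvec()],3).tolist()
def st():
    o=get_obs();R=Ro.from_quat(o["tool_rot"]);ty=R.as_matrix()[:,1]
    g=o["position"]+.164*R.as_matrix()[:,2]
    print("t",round(o["time"],2),"grasp",np.round(g*1000,1),"yaw",round(np.degrees(np.arctan2(ty[1],ty[0])),2),"F",np.round(o["ft_force"],2),"w",o["grip_width"],o["grip_force"],"q",np.round(o["q"],2))
E
python3 -c "
from h import *
st();print(go(.22,.585,.30,69.4));print(go(.62,.238,.33,1.5))"
```

```text
t 0.1 grasp [219.7 584.5 239.9] yaw 69.38 F [-0.73 -0.07 -0.07] w 0.08705223041068581 0.0 q [ 1.03  0.53  1.43  0.    1.18 -0.18]
[0.0, 0.005, -1.503, -0.002, -0.0, -0.0]
[-12.414, -4.595, -2.249, -0.002, 0.001, 1.185]
```

Request:
move_arm(
  commands=[
    [[0,0,-1.5,0,0,0],[-1.2,-0.4,-2.25,0,0,0.12],[-2.5,-0.9,-2.25,0,0,0.24],[-3.8,-1.4,-2.25,0,0,0.36],[-5.1,-1.9,-2.25,0,0,0.48],[-6.4,-2.4,-2.25,0,0,0.6],[-7.7,-2.9,-2.25,0,0,0.72],[-9,-3.3,-2.25,0,0,0.84],[-10.2,-3.8,-2.25,0,0,0.96],[-11.3,-4.2,-2.25,0,0,1.08],[-12.4,-4.6,-2.25,0,0,1.185],[-12.4,-4.6,-2.25,0,0,1.185]],
  ],
)

```text
time: 1.6
position: [0.6219, 0.2353, 0.4935]
tool_rot: [0.7, 0.715, -0.0, 0.0]
ft_force: [0.8, 0.3, -0.1]
grip_width: 0.0872
grip_force: 0.0
```

```bash
python3 - <<'E'
from h import *
st()
c=camera("wrist");W=cloud(c);np.savez("w1.npz",W=W,p=c["pixels"]);cv2.imwrite("pics/w1.png",c["pixels"])
Z=W[...,2];m=(Z>.18)&(Z<.22);print(m.sum());q=W[m];print(np.nanmin(q,0),np.nanmax(q,0))
E
```

```text
t 1.6 grasp [621.8 235.1 329.5] yaw 1.22 F [ 0.8   0.31 -0.08] w 0.08719729606143586 0.0 q [ 0.19  0.51  1.21 -0.    1.42  0.17]
14424
[0.58305942 0.15328636 0.18002525] [0.65057383 0.32903079 0.21352896]
```

View pics/w1.png

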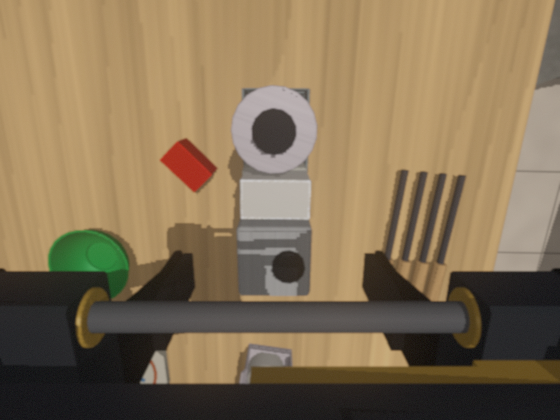

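The wrist view shows the cap top at pixels x 241–310, y 180–220, between the round tin above it and the square tin below. The red block is off to the left at (188,165). I'll fit the cap and caddy from this.

```bash
python3 - <<'E'
from h import *
D=np.load("w1.npz");W=D["W"];p=D["p"]
g=p.min(-1);m=np.zeros(g.shape,bool);m[172:226,232:318]=True
Z=W[...,2];print(p[200,275],p[170,275],p[235,260],np.nanmedian(Z[190:215,250:300]))
k=(m&(g>150)&(Z>.185)&(Z<.205)).astype(np.uint8);k=cv2.morphologyEx(k,cv2.MORPH_OPEN,np.ones((3,3)))
q=W[k>0];r=cv2.minAreaRect((q[:,:2]*1000).astype(np.float32));print(k.sum(),r,np.median(q,0))
# square tin
m[:]=False;m[222:300,232:315]=True
q=W[m&(Z>.195)&(Z<.206)];print("sq",cv2.minAreaRect((q[:,:2]*1000).astype(np.float32)),np.median(q,0))
m[:]=False;m[80:178,225:322]=True
q=W[m&(Z>.195)&(Z<.206)];print("rd",cv2.minEnclosingCircle((q[:,:2]*1000).astype(np.float32)),np.median(q,0))
print(go(.62,.238,.182,1.3))
E
```

```text
[171 180 185] [168 166 175] [144 147 150] 0.19582939953434753
2727 ((617.7808837890625, 240.3836212158203), (57.349029541015625, 34.047203063964844), 0.7735360860824585) [0.61756656 0.24111153 0.19580017]
sq ((618.011474609375, 186.1791229248047), (64.01024627685547, 64.56290435791016), 1.16150963306427) [0.61300881 0.1937475  0.20263469]
rd ((615.8265380859375, 296.177001953125), 32.976104736328125) [0.61562515 0.29932059 0.20280965]
[0.032, -0.002, 3.689, -0.002, 0.0, 0.001]
```

Request:
move_arm(
  commands=[
    [[0.1,-0.05,0.8,0,0,0],[0.1,-0.05,1.6,0,0,0],[0.1,-0.05,2.3,0,0,0],[0.1,-0.05,2.9,0,0,0],[0.1,-0.05,3.4,0,0,0],[0.1,-0.05,3.74,0,0,0],[0.1,-0.05,3.74,0,0,0],[0.1,-0.05,3.74,0,0,0]],
  ],
)

```text
time: 2.65
position: [0.6175, 0.2425, 0.346]
tool_rot: [0.698, 0.716, 0.001, 0.0]
ft_force: [0.4, 0.2, 0.5]
grip_width: 0.0873
grip_force: 0.0
```

```bash
python3 -c "
from h import *
st()"
```

```text
t 2.65 grasp [617.7 242.5 182. ] yaw 1.52 F [0.39 0.23 0.52] w 0.08725907151977971 0.0 q [0.21 0.64 1.38 0.   1.11 0.18]
```

Request:
move_arm(
  commands=[
    [[-0.04,0,0,0,0,0],[-0.04,0,0,0,0,0],[-0.04,0,0,0,0,0],[-0.04,0,0,0,0,0],[-0.04,0,0,0,0,0],[-0.04,0,0,0,0,0],[-0.04,0,0,0,0,0],[-0.04,0,0,0,0,0]],
  ],
  claw=1,
  squeeze=10,
)

```text
time: 3.65
position: [0.6175, 0.2404, 0.3454]
tool_rot: [0.698, 0.716, 0.0, 0.0]
ft_force: [-0.1, 0.2, 1.9]
grip_width: 0.0574
grip_force: 10.0
```

Request:
move_arm(
  commands=[
    [[0,0,-0.2,0,0,0],[0,0,-0.5,0,0,0],[0,0,-0.9,0,0,0],[0,0,-1.4,0,0,0],[0,0,-1.9,0,0,0],[0,0,-2.3,0,0,0],[0,0,-2.5,0,0,0],[0,0,-2.5,0,0,0],[0,0,-2.5,0,0,0]],
  ],
)

```text
time: 4.78
position: [0.6172, 0.2404, 0.4443]
tool_rot: [0.698, 0.716, -0.001, -0.001]
ft_force: [0.0, -0.7, -0.7]
grip_width: 0.0584
grip_force: 10.0
```

```bash
python3 - <<'E'
from h import *
st()
c=camera("side");cv2.imwrite("pics/s2.png",cv2.resize(c["pixels"][40:220,180:380],None,fx=3,fy=3))
print(go(.61,.03,.28,-8.7));print(go(.61,.03,.10,-8.7))
E
```

```text
t 4.78 grasp [616.9 240.3 280.3] yaw 1.49 F [ 0.04 -0.71 -0.68] w 0.05837081935556492 9.999964531743899 q [ 0.2   0.54  1.29 -0.    1.31  0.18]
[-5.254, -0.317, 0.005, -0.002, 0.001, 0.178]
[-5.252, -0.307, 4.505, -0.002, 0.001, 0.178]
```

View pics/s2.png

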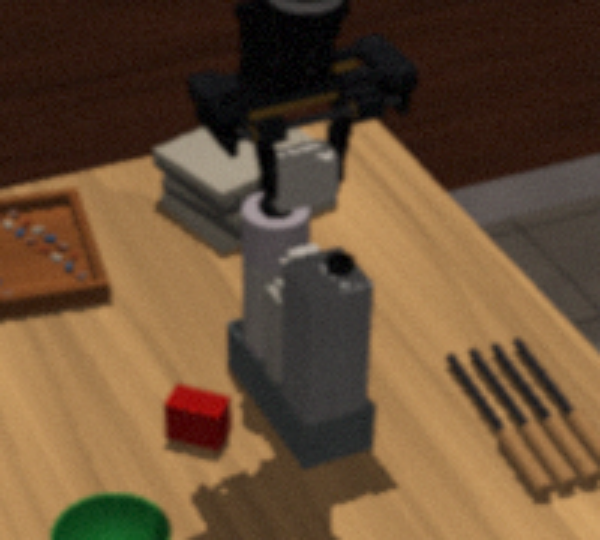

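The cap is held upright between the fingers at crop pixel (305,170), and the tins are undisturbed. Next I carry it to open bench at (0.61, 0.03), turning it to the rack's yaw on the way.

Request:
move_arm(
  commands=[
    [[-0.6,-0.03,0,0,0,0.02],[-1.6,-0.1,0,0,0,0.06],[-2.7,-0.17,0,0,0,0.1],[-3.7,-0.22,0.5,0,0,0.14],[-4.6,-0.28,1.5,0,0,0.17],[-5.1,-0.31,2.7,0,0,0.178],[-5.25,-0.31,3.9,0,0,0.178],[-5.25,-0.31,4.9,0,0,0.178],[-5.25,-0.31,5.5,0,0,0.178],[-5.25,-0.31,5.8,0,0,0.178],[-5.25,-0.31,5.8,0,0,0.178]],
  ],
)

```text
time: 6.2
position: [0.6102, 0.0295, 0.2126]
tool_rot: [0.759, 0.651, -0.001, -0.0]
ft_force: [0.6, 0.1, 0.1]
grip_width: 0.058
grip_force: 10.0
```

```bash
python3 - <<'E'
from h import *
st()
c=camera("side");W=cloud(c);p=c["pixels"];np.savez("s3.npz",W=W,p=p)
print(go(.61,.03,.032,-8.7))
E
```

```text
t 6.2 grasp [610.   29.5  48.6] yaw -8.75 F [0.57 0.11 0.06] w 0.05797158793061312 10.000011330703273 q [-0.13  0.77  1.6  -0.    0.77  0.02]
[0.005, -0.018, 0.438, 0.001, 0.0, -0.001]
```

Request:
move_arm(
  commands=[
    [[0,0,0.15,0,0,0],[0,0,0.28,0,0,0],[0,0,0.36,0,0,0],[0,0,0.4,0,0,0],[0,0,0.42,0,0,0],[0,0,0.43,0,0,0],[0,0,0.43,0,0,0],[0,0,0.43,0,0,0]],
  ],
)

```text
time: 7.25
position: [0.6105, 0.0302, 0.196]
tool_rot: [0.759, 0.651, 0.0, 0.0]
ft_force: [0.3, 0.8, -0.0]
grip_width: 0.0581
grip_force: 10.0
```

```bash
python3 -c "
from h import *
st()"
```

```text
t 7.25 grasp [610.5  30.2  32. ] yaw -8.71 F [ 0.31  0.75 -0.02] w 0.05805728165999683 9.999875198118389 q [-0.13  0.8   1.6   0.    0.74  0.02]
```

Request:
move_arm(
  commands=[
    [[0,0,0.03,0,0,0],[0,0,0.05,0,0,0],[0,0,0.05,0,0,0]],
  ],
)

```text
time: 7.62
position: [0.6105, 0.0302, 0.1953]
tool_rot: [0.759, 0.651, 0.0, 0.0]
ft_force: [-2.3, 0.9, 7.2]
grip_width: 0.0578
grip_force: 10.0
```

Request:
move_arm(
  commands=[
    [[0,0,-0.02,0,0,0],[0,0,-0.02,0,0,0],[0,0,-0.02,0,0,0],[0,0,-0.02,0,0,0],[0,0,-0.02,0,0,0]],
  ],
  claw=-1,
)

```text
time: 8.25
position: [0.6105, 0.0302, 0.1946]
tool_rot: [0.759, 0.651, -0.0, -0.0]
ft_force: [-0.5, -0.3, 0.5]
grip_width: 0.0866
grip_force: 0.0
```

Request:
move_arm(
  commands=[
    [[0,0,-0.4,0,0,0],[0,0,-1.2,0,0,0],[0,0,-2.2,0,0,0.2],[0,0,-3.2,0,0,0],[0,0,-3.75,0,0,0],[0,0,-3.75,0,0,0],[0,0,-3.75,0,0,0]],
  ],
)

```text
time: 9.12
position: [0.61, 0.0303, 0.3444]
tool_rot: [0.759, 0.651, -0.0, -0.0]
ft_force: [0.6, 0.4, 0.0]
grip_width: 0.087
grip_force: 0.0
```

```bash
python3 - <<'E'
from h import *
st()
c=camera("wrist");W=cloud(c);np.savez("w2.npz",W=W,p=c["pixels"]);cv2.imwrite("pics/w2.png",c["pixels"])
Z=W[...,2];k=((Z>.04)&(Z<.05)&(abs(W[...,0]-.61)<.06)&(abs(W[...,1]-.03)<.06)).astype(np.uint8)
k=cv2.morphologyEx(k,cv2.MORPH_OPEN,np.ones((3,3)))
q=W[k>0];print(k.sum(),cv2.minAreaRect((q[:,:2]*1000).astype(np.float32)),np.median(q,0))
E
```

```text
t 9.12 grasp [609.8  30.3 180.4] yaw -8.71 F [0.63 0.43 0.02] w 0.0869882431499226 0.0 q [-0.13  0.58  1.53 -0.    1.04  0.02]
2772 ((609.52099609375, 29.55769157409668), (34.73196029663086, 58.082481384277344), 81.0274658203125) [0.60987051 0.03089785 0.04576263]
```

View pics/w2.png

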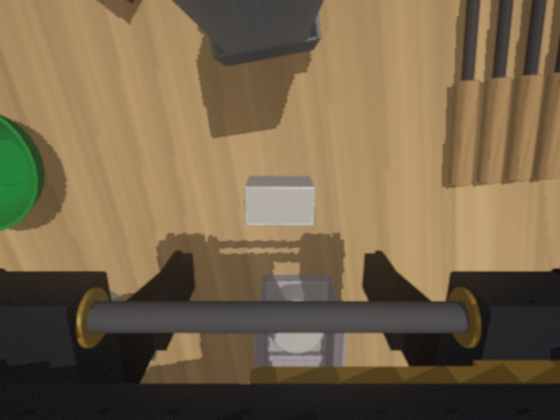

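The cap stands upright on the bench at about (0.6097, 0.0302) with yaw -8.8°, seen at pixels (246–314, 178–226). Next I turn 90° to grip it by the broad faces.

Request:
move_arm(
  commands=[
    [[0,0,0,0,0,-0.15],[0,0,0,0,0,-0.33],[0,0,0,0,0,-0.51],[0,0,0,0,0,-0.69],[0,0,0,0,0,-0.87],[0,0,0,0,0,-1.05],[0,0,0,0,0,-1.23],[0,0,0,0,0,-1.4],[0,0,0.5,0,0,-1.52],[0,0,1,0,0,-1.57],[0,0,1.5,0,0,-1.57],[0,0,1.5,0,0,-1.57]],
  ],
)

```text
time: 10.68
position: [0.6094, 0.0303, 0.2818]
tool_rot: [0.076, 0.997, 0.0, -0.003]
ft_force: [0.1, 0.7, 1.0]
grip_width: 0.0871
grip_force: 0.0
```

```bash
python3 -c "
from h import *
st();print(go(.6097,.0302,.034,81.2))"
```

```text
t 10.68 grasp [608.3  30.4 117.8] yaw 81.23 F [0.11 0.75 0.97] w 0.08708917423444834 0.0 q [-0.13  0.67  1.57 -0.    0.91 -1.55]
[-0.023, -0.001, 2.094, -0.0, -0.007, 0.001]
```

Request:
move_arm(
  commands=[
    [[-0.02,0,0.5,0,0,0],[-0.02,0,1.1,0,0,0],[-0.02,0,1.6,0,0,0],[-0.02,0,1.95,0,0,0],[-0.02,0,2.08,0,0,0],[-0.02,0,2.08,0,0,0],[-0.02,0,2.08,0,0,0]],
  ],
)

```text
time: 11.55
position: [0.6116, 0.0301, 0.2023]
tool_rot: [0.076, 0.997, -0.0, 0.001]
ft_force: [0.3, 0.4, 0.3]
grip_width: 0.0869
grip_force: 0.0
```

```bash
python3 -c "
from h import *
st()"
```

```text
t 11.55 grasp [611.8  30.   38.3] yaw 81.25 F [0.26 0.4  0.28] w 0.08688953581148372 0.0 q [-0.13  0.79  1.6   0.    0.75 -1.55]
```

Request:
move_arm(
  commands=[
    [[0.05,0,0.1,0,0,0],[0.05,0,0.1,0,0,0],[0.05,0,0.1,0,0,0]],
  ],
)

```text
time: 11.92
position: [0.6093, 0.0304, 0.1976]
tool_rot: [0.076, 0.997, -0.0, 0.0]
ft_force: [-0.5, 0.6, 0.6]
grip_width: 0.0867
grip_force: 0.0
```

Request:
move_arm(
  commands=[
    [[0,0,0,0,0,0],[0,0,0,0,0,0],[0,0,0,0,0,0],[0,0,0,0,0,0],[0,0,0,0,0,0],[0,0,0,0,0,0],[0,0,0,0,0,0],[0,0,0,0,0,0]],
  ],
  claw=1,
  squeeze=10,
)

```text
time: 12.92
position: [0.6093, 0.0304, 0.1975]
tool_rot: [0.076, 0.997, -0.0, 0.0]
ft_force: [0.4, -0.3, -0.1]
grip_width: 0.034
grip_force: 10.0
```

```bash
python3 -c "
from h import *
st();print(go(.5983,-.1739,.18,81.3))"
```

```text
t 12.93 grasp [609.3  30.4  33.5] yaw 81.24 F [ 0.36 -0.28 -0.08] w 0.0339875433662821 10.000048336805776 q [-0.13  0.79  1.61 -0.    0.74 -1.55]
[-0.506, -5.089, -3.662, -0.0, 0.0, -0.001]
```

Request:
move_arm(
  commands=[
    [[0,0,-0.4,0,0,0],[0,0,-1.2,0,0,0],[0,0,-2.2,0,0,0],[0,-0.4,-3.2,0,0,0],[-0.1,-1.2,-3.66,0,0,0],[-0.2,-2.2,-3.66,0,0,0],[-0.3,-3.2,-3.66,0,0,0],[-0.4,-4.2,-3.66,0,0,0],[-0.5,-4.8,-3.66,0,0,0],[-0.5,-5.09,-3.66,0,0,0],[-0.5,-5.09,-3.66,0,0,0],[-0.5,-5.09,-3.66,0,0,0]],
  ],
)

```text
time: 14.42
position: [0.598, -0.1726, 0.3439]
tool_rot: [0.076, 0.997, 0.0, -0.0]
ft_force: [0.0, -0.4, -0.6]
grip_width: 0.0339
grip_force: 10.0
```

```bash
python3 - <<'E'
from h import *
st()
ims=[]
for n in ["wrist","scene"]:
    c=camera(n);W=cloud(c);p=c["pixels"];np.savez(f"{n}4.npz",W=W,p=p)
    ims.append(p if n=="wrist" else cv2.resize(p[220:320,180:310],(546,420)))
    Z=W[...,2];N=(abs(W[...,0]-.6)<.12)&(abs(W[...,1]+.144)<.12)
    for lo,hi,nm in [(.057,.072,"flare"),(.188,.2,"captop")]:
        k=(N&(Z>lo)&(Z<hi)).astype(np.uint8);k=cv2.morphologyEx(k,cv2.MORPH_OPEN,np.ones((2,2)))
        q=W[k>0]
        if len(q)>10: print(n,nm,k.sum(),cv2.minAreaRect((q[:,:2]*1000).astype(np.float32)))
o=np.hstack(ims);cv2.imwrite("pics/w4.png",cv2.resize(o,(800,int(o.shape[0]*800/o.shape[1])),interpolation=cv2.INTER_AREA))
E
```

```text
t 14.43 grasp [ 597.9 -172.5  179.9] yaw 81.31 F [ 0.04 -0.43 -0.63] w 0.033876868285487194 10.000070587266237 q [-0.46  0.6   1.5   0.    1.05 -1.88]
wrist flare 3330 ((624.00341796875, -135.62217712402344), (209.06858825683594, 112.85575866699219), 78.48429107666016)
wrist captop 7710 ((nan, nan), (0.0, 0.0), 0.0)
scene flare 286 ((593.0499267578125, -135.02874755859375), (173.84585571289062, 110.84774017333984), 85.75908660888672)
scene captop 226 ((608.852294921875, -168.44822692871094), (55.54505920410156, 32.895286560058594), 51.37864685058594)
```

View pics/w4.png

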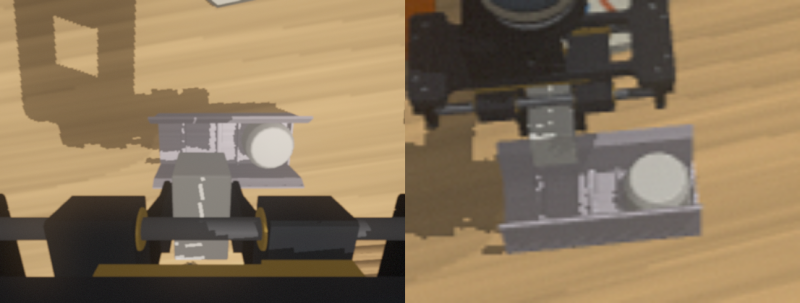

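The cap is over the bay. The wrist view (left) shows the channel with ribs at about x 185 and 237 and the round cap at (270,147). I'll refine the rack pose from its ribs and cheeks in the depth data.

```bash
python3 - <<'E'
from h import *
a=np.radians(-8.7)
o=np.array([.5983,-.1739]);ex=np.array([np.cos(a),np.sin(a)]);ey=np.array([-ex[1],ex[0]])
for f in ["scene0","side0","wrist4"]:
    D=np.load(f+".npz");W=D["W"]
    X=(W[...,:2]-o)@ex*1000;Y=(W[...,:2]-o)@ey*1000;Z=W[...,2]*1000
    N=(abs(X)<26)&(Y>-60)&(Y<50)&(Z<25)&(Z>-5)
    h=[]
    for y in range(-60,50,3):
        m=N&(Y>=y)&(Y<y+3); h.append((y,m.sum(),round(float(np.median(Z[m])),1) if m.sum()>3 else None))
    print(f,"rib profile",h)
    # cheeks / flare: per-x hist for tall points
    m=(Z>61)&(Z<72)&(Y>-60)&(Y<120)&(abs(X)<60)
    for s in (-1,1):
        mm=m&(X*s>25); 
        if mm.sum()>20: print(f,"flare",s,mm.sum(),np.round(np.percentile(X[mm],[2,50,98]),1),"Y",np.round(np.percentile(Y[mm],[1,99]),1),"slope deg",round(np.degrees(np.polyfit(Y[mm],X[mm],1)[0]),2))
    m=(Z>38)&(Z<48)&(abs(X)<32)&(Y>45)&(Y<118);
    if m.sum()>50:print("rc",cv2.minEnclosingCircle(np.stack([X[m],Y[m]],1).astype(np.float32)))
E
```

```text
scene0 rib profile [(-60, np.int64(13), -0.1), (-57, np.int64(10), 6.4), (-54, np.int64(10), 6.9), (-51, np.int64(11), 6.8), (-48, np.int64(11), 5.9), (-45, np.int64(11), 7.2), (-42, np.int64(16), 4.7), (-39, np.int64(11), 8.1), (-36, np.int64(16), 7.0), (-33, np.int64(12), 7.4), (-30, np.int64(12), 6.9), (-27, np.int64(12), 16.0), (-24, np.int64(12), 16.0), (-21, np.int64(11), 7.6), (-18, np.int64(15), 6.5), (-15, np.int64(12), 6.9), (-12, np.int64(13), 6.7), (-9, np.int64(14), 7.5), (-6, np.int64(13), 7.5), (-3, np.int64(12), 7.1), (0, np.int64(10), 7.7), (3, np.int64(12), 7.2), (6, np.int64(12), 5.9), (9, np.int64(13), 7.0), (12, np.int64(13), 6.0), (15, np.int64(13), 6.8), (18, np.int64(12), 10.2), (21, np.int64(14), 14.0), (24, np.int64(14), 13.9), (27, np.int64(12), 6.9), (30, np.int64(12), 6.8), (33, np.int64(13), 6.5), (36, np.int64(12), 6.8), (39, np.int64(13), 5.4), (42, np.int64(12), 6.9), (45, np.int64(13), 12.5), (48, np.int64(9), 11.6)]
scene0 flare -1 193 [-41.9 -37.7 -33.4] Y [-52.9 112.5] slope deg -0.19
scene0 flare 1 100 [34.4 38.2 40.9] Y [-51.9 112.6] slope deg 0
[... 1726 characters left out ...]
), 5.8), (-6, np.int64(132), 5.9), (-3, np.int64(147), 5.9), (0, np.int64(119), 5.9), (3, np.int64(120), 5.9), (6, np.int64(119), 5.8), (9, np.int64(137), 6.0), (12, np.int64(134), 5.8), (15, np.int64(127), 5.8), (18, np.int64(121), 5.9), (21, np.int64(157), 13.6), (24, np.int64(128), 13.8), (27, np.int64(98), 6.0), (30, np.int64(132), 5.8), (33, np.int64(163), 5.9), (36, np.int64(160), 5.9), (39, np.int64(165), 5.9), (42, np.int64(163), 6.0), (45, np.int64(238), 6.6), (48, np.int64(113), 13.9)]
wrist4 flare -1 1540 [-43.1 -40.7 -37. ] Y [-52.3 114. ] slope deg -0.37
wrist4 flare 1 839 [32.2 34.8 38.1] Y [-52.8 115.3] slope deg -0.32
rc ((9.00531005859375, 80.52001953125), 40.91033935546875)
```

```bash
python3 - <<'E'
from h import *
a=np.radians(-8.7)
o=np.array([.5979,-.1725]);ex=np.array([np.cos(a),np.sin(a)]);ey=np.array([-ex[1],ex[0]])
for f in ["wrist4","scene4"]:
    W=np.load(f+".npz")["W"]
    X=(W[...,:2]-o)@ex*1000;Y=(W[...,:2]-o)@ey*1000;Z=W[...,2]*1000
    for z in range(140,200,5):
        m=(abs(X)<45)&(abs(Y)<15)&(Z>=z)&(Z<z+5)
        if m.sum()>5: print(f,z,m.sum(),np.round(np.percentile(X[m],[2,10,50,90,98]),1),np.round(np.percentile(Y[m],[2,98]),1))
E
```

```text
wrist4 145 96 [-29.4 -29.2 -29.  -28.7 -28.6] [-14.5  14.1]
wrist4 150 161 [-29.4 -29.3 -29.1 -28.9 -28.7] [-14.4  14.6]
wrist4 155 184 [-29.4 -29.3 -29.1 -28.8 -28.7] [-14.   14.2]
wrist4 160 200 [-29.5 -29.4 -29.1 -28.8 -28.7] [-14.4  14.6]
wrist4 165 225 [-29.5 -29.4 -29.1 -28.8 -28.7] [-14.4  14.4]
wrist4 170 242 [-29.5 -29.4 -29.1 -28.8 -28.7] [-14.3  14.2]
wrist4 175 263 [-29.5 -29.4 -29.1 -28.8 -28.6] [-14.1  14.6]
wrist4 180 281 [-29.5 -29.4 -29.  -28.8 -28.6] [-14.4  14.4]
wrist4 185 323 [-29.5 -29.4 -29.  -28.8 -28.6] [-14.2  14.4]
wrist4 190 6036 [-28.9 -26.3 -10.8  23.1  27.3] [-14.4  14.4]
scene4 150 14 [28.6 29.3 30.  31.3 32. ] [-14.3  12.9]
scene4 155 13 [28.4 29.1 30.  31.2 31.3] [-14.3  14. ]
scene4 160 10 [28.9 30.  30.9 31.5 31.6] [-11.6   6.8]
scene4 165 14 [28.8 29.4 29.9 32.  32.1] [-13.5  14. ]
scene4 170 13 [28.1 29.3 30.4 31.4 32. ] [-10.2  12. ]
scene4 175 13 [29.5 29.7 30.4 31.3 31.7] [-14.4  12.5]
scene4 180 15 [28.9 29.  30.3 30.7 31.1] [-14.4  12.7]
scene4 185 14 [-14.9  -6.6  28.6  30.4  30.9] [-13.   13.1]
scene4 190 170 [-14.7 -11.4  13.6  28.8  31.2] [-14.3  14.6]
scene4 195 11 [-9.2 -8.5 17.7 28.8 31.1] [-11.5  13.8]
```

Request:
move_arm(
  commands=[
    [[0.03,-0.03,0.4,0,0,0],[0.03,-0.03,1.0,0,0,0],[0.03,-0.03,1.7,0,0,0],[0.03,-0.03,2.3,0,0,0],[0.03,-0.03,2.7,0,0,0],[0.03,-0.03,2.95,0,0,0],[0.03,-0.03,3.05,0,0,0],[0.03,-0.03,3.05,0,0,0],[0.03,-0.03,3.05,0,0,0]],
  ],
)

```text
time: 15.65
position: [0.597, -0.175, 0.2228]
tool_rot: [0.076, 0.997, -0.0, 0.001]
ft_force: [0.5, 0.5, -0.8]
grip_width: 0.0342
grip_force: 10.0
```

```bash
python3 - <<'E'
from h import *
st();print(go(.5970,-.1737,.0435,81.3))
c=camera("wrist");W=cloud(c);p=c["pixels"];np.savez("wrist5.npz",W=W,p=p)
a=np.radians(-8.7)
o=np.array([.5983,-.1739]);ex=np.array([np.cos(a),np.sin(a)]);ey=np.array([-ex[1],ex[0]])
X=(W[...,:2]-o)@ex*1000;Y=(W[...,:2]-o)@ey*1000;Z=W[...,2]*1000
m=(abs(X)<32)&(abs(Y)<14)&(Z>30)&(Z<60)
print("cap end",np.round(np.percentile(X[m],[1,2,10,50,98]),1))
for s in (-1,1):
    mm=(Z>61)&(Z<72)&(Y>-60)&(Y<120)&(abs(X)<60)&(X*s>25); print(s,mm.sum(),np.round(np.percentile(X[mm],[2,50,98]),1) if mm.sum()>9 else 0)
    mm=(Z>30)&(Z<54)&(Y>-60)&(Y<120)&(abs(X)<40)&(X*s>29.5); print("cheek",s,mm.sum(),np.round(np.percentile(X[mm],[2,50,98]),1) if mm.sum()>9 else 0)
for y in range(-30,34,2):
    mm=(abs(X)<31)&(Y>=y)&(Y<y+2)&(Z<20); print(y,mm.sum(),round(float(np.percentile(Z[mm],80)),1) if mm.sum()>5 else "",end="; ")
E
```

```text
t 15.65 grasp [ 597.2 -175.2   58.8] yaw 81.25 F [ 0.52  0.51 -0.84] w 0.03419881313191241 9.999915462685749 q [-0.46  0.76  1.57 -0.    0.81 -1.88]
[0.006, 0.033, 0.381, -0.001, 0.002, -0.001]
cap end [-30.5 -30.4 -30.2 -30.  -29.5]
-1 5802 [-43.  -40.3 -25.7]
cheek -1 3570 [-37.7 -37.1 -29.7]
1 1808 [25.3 34.5 37.1]
cheek 1 101 [29.5 29.9 30.7]
-30 90 6.4; -28 90 6.5; -26 29 14.2; -24 26 14.2; -22 0 ; -20 0 ; -18 0 ; -16 0 ; -14 0 ; -12 0 ; -10 0 ; -8 0 ; -6 0 ; -4 0 ; -2 0 ; 0 0 ; 2 0 ; 4 0 ; 6 0 ; 8 0 ; 10 0 ; 12 0 ; 14 0 ; 16 0 ; 18 5 ; 20 66 14.0; 22 96 14.2; 24 99 14.4; 26 40 13.9; 28 93 6.5; 30 116 6.4; 32 137 6.3;
```

Request:
move_arm(
  commands=[
    [[0.02,0.035,0,0,0,0],[0.02,0.035,0.1,0,0,0],[0.02,0.035,0.2,0,0,0],[0.02,0.035,0.3,0,0,0],[0.02,0.035,0.36,0,0,0],[0.02,0.035,0.42,0,0,0],[0.02,0.035,0.42,0,0,0],[0.02,0.035,0.42,0,0,0]],
  ],
)

```text
time: 16.7
position: [0.5962, -0.1734, 0.2052]
tool_rot: [0.076, 0.997, -0.0, 0.0]
ft_force: [0.5, 0.5, -0.7]
grip_width: 0.0337
grip_force: 10.0
```

```bash
python3 -c "
from h import *
st()"
```

```text
t 16.7 grasp [ 596.2 -173.4   41.2] yaw 81.25 F [ 0.5   0.51 -0.71] w 0.03369305231387101 9.999887917656451 q [-0.46  0.79  1.58 -0.    0.78 -1.88]
```

Request:
move_arm(
  commands=[
    [[0,0,0.02,0,0,0],[0,0,0.035,0,0,0],[0,0,0.05,0,0,0],[0,0,0.05,0,0,0]],
  ],
)

```text
time: 17.2
position: [0.5961, -0.1734, 0.2035]
tool_rot: [0.076, 0.997, -0.0, 0.0]
ft_force: [-1.5, 0.7, 2.9]
grip_width: 0.0339
grip_force: 10.0
```

Request:
move_arm(
  commands=[
    [[0,0,-0.01,0,0,0],[0,0,-0.01,0,0,0],[0,0,-0.01,0,0,0],[0,0,-0.01,0,0,0],[0,0,-0.01,0,0,0]],
  ],
  claw=-0.15,
)

```text
time: 17.82
position: [0.5961, -0.1734, 0.2035]
tool_rot: [0.076, 0.997, 0.0, -0.0]
ft_force: [0.1, -0.7, -0.0]
grip_width: 0.05
grip_force: 0.0
```

Request:
move_arm(
  commands=[
    [[0,0,-0.3,0,0,0],[0,0,-0.9,0,0,0],[0,0,-1.8,0,0,0],[0,0,-2.8,0,0,0],[0,0,-3.8,0,0,0],[0,0,-4.5,0,0,0],[0,0,-4.5,0,0,0]],
  ],
)

```text
time: 18.7
position: [0.5966, -0.1736, 0.3872]
tool_rot: [0.076, 0.997, -0.001, 0.003]
ft_force: [0.7, 0.3, -0.1]
grip_width: 0.0498
grip_force: 0.0
```

```bash
python3 - <<'E'
from h import *
st();print(go(.612,.241,.30,1.1))
a=np.radians(-8.7)
o=np.array([.5983,-.1739]);ex=np.array([np.cos(a),np.sin(a)]);ey=np.array([-ex[1],ex[0]])
ims=[]
for n in ["wrist","side"]:
    c=camera(n);W=cloud(c);p=c["pixels"]
    ims.append(cv2.resize(p,(400,300)) if n=="wrist" else cv2.resize(p[210:306,300:380],(400,480))[:300*2])
    X=(W[...,:2]-o)@ex*1000;Y=(W[...,:2]-o)@ey*1000;Z=W[...,2]*1000
    m=(abs(X)<31)&(abs(Y)<25)&(Z>46)&(Z<58)
    print(n,m.sum(),"top z",np.round(np.percentile(Z[m],[5,50,95]),1),cv2.minAreaRect(np.stack([X[m],Y[m]],1).astype(np.float32)))
ims[0]=cv2.copyMakeBorder(ims[0],0,180,0,0,0)
cv2.imwrite("pics/w6.png",np.hstack(ims))
E
```

```text
t 18.7 grasp [ 597.7 -174.1  223.2] yaw 81.25 F [ 0.71  0.26 -0.14] w 0.04982575123167044 0.0 q [-0.46  0.54  1.46 -0.    1.13 -1.88]
[1.184, 10.298, -1.952, 0.003, 0.007, 1.399]
wrist 2412 top z [50.3 51.9 53.8] ((0.0040149688720703125, 0.08480262756347656), (61.974517822265625, 49.41700744628906), 0.009639359079301357)
side 274 top z [47.4 51.4 55.1] ((0.024200439453125, 0.37404441833496094), (39.12334060668945, 59.15992736816406), 87.39441680908203)
```

View pics/w6.png

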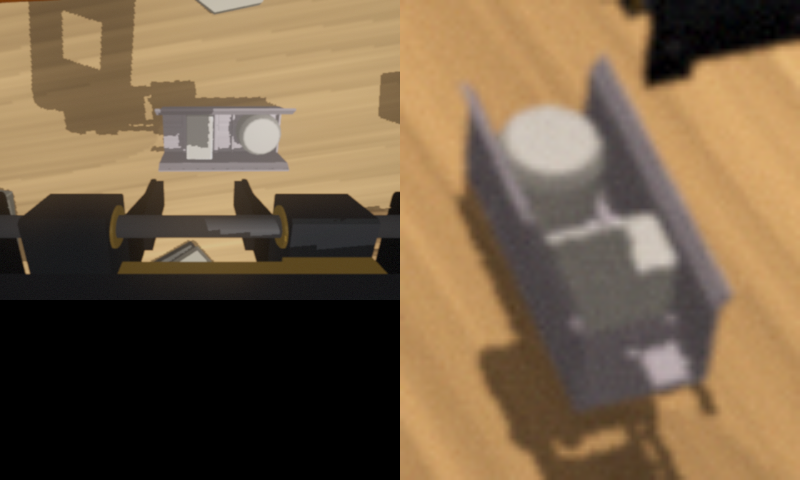

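The cap is fully home: its top is 52 mm above the bench and it sits between the ribs. In the left panel it is at (200,135), and in the right panel at (615,270). Next is the pump: close the fingers and go above the caddy.

Request:
move_arm(
  commands=[
    [[0,0,-0.8,0,0,0],[0.05,0.6,-1.6,0,0,0],[0.2,1.7,-1.95,0,0,0.17],[0.3,2.9,-1.95,0,0,0.34],[0.45,4.1,-1.95,0,0,0.51],[0.6,5.3,-1.95,0,0,0.68],[0.75,6.5,-1.95,0,0,0.85],[0.9,7.7,-1.95,0,0,1.02],[1.05,8.9,-1.95,0,0,1.18],[1.15,9.8,-1.95,0,0,1.32],[1.18,10.3,-1.95,0,0,1.4],[1.18,10.3,-1.95,0,0,1.4]],
  ],
  claw=1,
  squeeze=10,
)

```text
time: 20.3
position: [0.6117, 0.2423, 0.4593]
tool_rot: [0.699, 0.715, -0.002, -0.001]
ft_force: [-0.0, 0.5, -0.1]
grip_width: 0.0004
grip_force: 0.0
```

```bash
python3 - <<'E'
from h import *
st()
c=camera("wrist");W=cloud(c);p=c["pixels"]
X,Y,Z=[W[...,i]*1000 for i in range(3)]
N=(abs(X-617.5)<40)&(abs(Y-240.5)<21)
for lo,hi in [(140,156),(156,184),(184,193)]:
    m=(N&(Z>lo)&(Z<hi)).astype(np.uint8);m=cv2.morphologyEx(m,cv2.MORPH_OPEN,np.ones((3,3)))>0
    if m.sum()>5:print(lo,hi,m.sum(),cv2.minAreaRect(np.stack([X[m],Y[m]],1).astype(np.float32)),np.median(X[m]),np.median(Y[m]),np.median(Z[m]),np.percentile(X[m],[1,99]),np.percentile(Y[m],[1,99]))
m=N&(Z>160);v,u=np.where(m);print(u.min(),u.max(),v.min(),v.max())
cv2.imwrite("pics/w7.png",cv2.resize(p[max(v.min()-110,0):v.max()+90,max(u.min()-60,0):u.max()+60],(600,600)))
print(go(.6175,.2405,.23,1.1))
E
```

```text
t 20.3 grasp [611.1 242.2 295.3] yaw 1.23 F [-0.05  0.52 -0.12] w 0.00044073319292632304 0.0 q [ 0.21  0.52  1.28 -0.    1.34  0.19]
140 156 967 ((617.1467895507812, 240.76486206054688), (61.935020446777344, 36.243438720703125), 0.538284420967102) 602.9540242234767 247.63367044770152 149.68958228019702 [586.34341907 647.65820828] [223.65988101 258.3718636 ]
156 184 234 ((615.34228515625, 246.61703491210938), (41.234275817871094, 11.62017822265625), 14.86473274230957) 616.2155504899048 250.4521955288954 178.03127607756193 [596.00518227 634.65659957] [238.46389688 251.10747809]
184 193 1019 ((621.1380615234375, 241.41371154785156), (31.613933563232422, 19.58313751220703), 1.3485918045043945) 620.7315849230744 241.9559994591955 187.57517718049473 [605.40700252 636.46784031] [231.91397295 250.77287199]
258 314 198 366
[-0.019, 0.146, 1.641, -0.003, 0.001, 0.001]
```

View pics/w7.png

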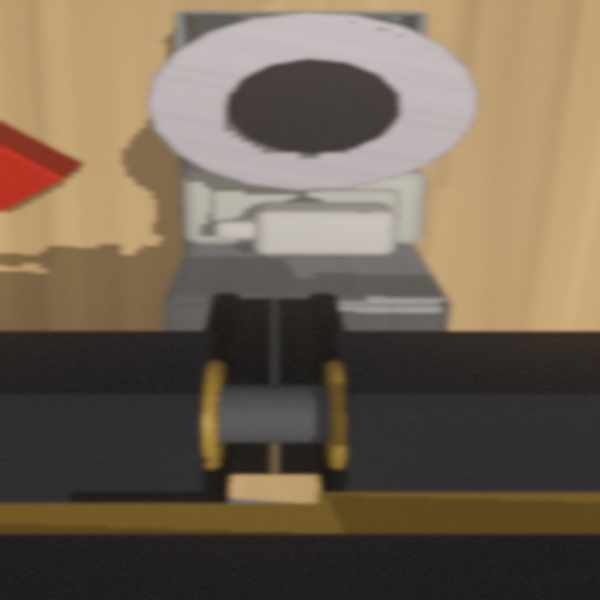

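The exposed pump head is at crop pixel (325,230), with its nose to the left (-x) and its top centre at about (0.621, 0.241, 0.188). I bring the closed fingertips to just above it.

Request:
move_arm(
  commands=[
    [[-0.02,0.23,0.3,0,0,0],[-0.02,0.23,0.8,0,0,0],[-0.02,0.23,1.3,0,0,0],[-0.02,0.23,1.75,0,0,0],[-0.02,0.23,2.0,0,0,0],[-0.02,0.23,2.08,0,0,0],[-0.02,0.23,2.08,0,0,0],[-0.02,0.23,2.08,0,0,0]],
  ],
)

```text
time: 21.35
position: [0.6216, 0.2405, 0.3792]
tool_rot: [0.701, 0.714, 0.001, 0.0]
ft_force: [-0.5, 0.5, 0.1]
grip_width: 0.0007
grip_force: 0.0
```

```bash
python3 -c "
from h import *
st();print(go(.621,.2405,.198,1.1))"
```

```text
t 21.35 grasp [621.9 240.6 215.2] yaw 1.04 F [-0.52  0.46  0.15] w 0.0007220045165613683 0.0 q [ 0.2   0.61  1.35 -0.    1.18  0.18]
[0.0, -0.016, 0.431, 0.002, -0.0, -0.001]
```

Request:
move_arm(
  commands=[
    [[0,-0.01,0.1,0,0,0],[0,-0.01,0.2,0,0,0],[0,-0.01,0.27,0,0,0],[0,-0.01,0.33,0,0,0],[0,-0.01,0.38,0,0,0],[0,-0.01,0.42,0,0,0],[0,-0.01,0.44,0,0,0],[0,-0.01,0.44,0,0,0],[0,-0.01,0.44,0,0,0]],
  ],
)

```text
time: 22.48
position: [0.6209, 0.2405, 0.3626]
tool_rot: [0.701, 0.714, 0.0, 0.0]
ft_force: [-1.8, -0.3, 9.7]
grip_width: 0.0003
grip_force: 4.8
```

```bash
python3 -c "
from h import *
st()"
```

```text
t 22.48 grasp [621.  240.5 198.6] yaw 1.04 F [-1.85 -0.29  9.71] w 0.00027849039092482035 4.795479009335395 q [ 0.2   0.63  1.36 -0.    1.15  0.18]
```

Request:
move_arm(
  commands=[
    [[0,0,0.02,0,0,0],[0,0,0.03,0,0,0],[0,0,0.03,0,0,0]],
  ],
)

```text
time: 22.85
position: [0.6208, 0.2404, 0.3626]
tool_rot: [0.701, 0.714, 0.001, 0.001]
ft_force: [-4.2, -0.8, 14.7]
grip_width: 0.0004
grip_force: 7.0
```

Request:
move_arm(
  commands=[
    [[0,0,-0.15,0,0,0],[0,0,-0.35,0,0,0],[0,0,-0.8,0,0,0],[0,0,-1.5,0,0,0],[0,0,-2.4,0,0,0],[0,0,-3,0,0,0],[0,0,-3,0,0,0],[0,0,-3,0,0,0]],
  ],
)

```text
time: 23.85
position: [0.6207, 0.2403, 0.4784]
tool_rot: [0.701, 0.713, -0.001, -0.001]
ft_force: [-0.3, 0.5, 0.6]
grip_width: 0.0004
grip_force: 0.0
```

```bash
python3 - <<'E'
from h import *
st()
c=camera("wrist");W=cloud(c)
X,Y,Z=[W[...,i]*1000 for i in range(3)]
m=(abs(X-621)<14)&(abs(Y-241)<8)&(Z>170);print("pump z",np.median(Z[m]))
c=camera("side");W=cloud(c);Z=W[...,2]*1000
a=np.radians(-8.7);o=np.array([.5983,-.1739]);ex=np.array([np.cos(a),np.sin(a)]);ey=np.array([-ex[1],ex[0]])
X=(W[...,:2]-o)@ex*1000;Y=(W[...,:2]-o)@ey*1000
m=(abs(X)<31)&(abs(Y)<25)&(Z>46)&(Z<58);print("cap",m.sum(),np.median(Z[m]),np.median(X[m]),np.median(Y[m]))
E
```

```text
t 23.85 grasp [620.3 240.2 314.4] yaw 1.03 F [-0.35  0.52  0.55] w 0.00039873953711802357 0.0 q [ 0.2   0.52  1.23 -0.    1.39  0.18]
pump z 308.41337534988236
cap 268 51.478868324431666 -0.7040030360526407 -2.821525463670488
```

```bash
python3 -c "
from h import *
print(hand_in())"
```

```text
the job is handed in; nothing more can be done
None
```

The job is handed in, with no verdict returned: the cap stands fully home in the grey rack's empty bay, and the pump was pressed to its stop and released, though I got no clear reading that the head came back up.

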